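# Put the charged battery packs away in the cupboard door

## Robot

A 7-joint arm with a two-finger parallel gripper is mounted at the origin on the work surface. World frame = base frame: x ahead of the robot, y to its left, z up, the work surface at z = 0. Lengths are in m, angles in rad, forces in N, time in s.
With the tool pointing down it reaches from about 0.4 to 0.85 m from the base axis. Payload 4.5 kg.
Tool frame: the origin (TCP) lies midway between the tips of the shut fingers; the grasp point (between the pads) lies 19 mm behind it; z points along the fingers, y is the line along which they close (so a half turn about z gives the same grasp; the last joint's range is limited). The gripper opens to 88 mm and grips with 3 to 60 N. Pads are 18 mm wide; open, the fingers measure 123 mm over their backs; the gripper's body (75 mm by 187 mm) begins 45 mm behind the grasp point.
Start: joints at [-1.281, 0.689, -0.195, 1.565, 0.157, 0.902, -0.215], TCP at [0.158, 0.605, 0.239] pointing down, gripper open.
Joint ranges: [-3.01, 3.01], [-0.46, 2.08], [-1.47, 1.51], [0.13, 2.56], [-1, 4.14], [0.04, 2.09], [-2.66, 2.66]. Speed limits (rad/s): [2.57, 2.57, 3.14, 3.14, 3.14, 3.14, 3.14].

## Interface

Orientations are given as a unit quaternion [x, y, z, w].
In Python, from plant import r gives the robot as it stands.
- The arm moves only by the tool move_arm, never from a script. Its argument "targets" is a list that holds one entry, the list of rows, each a list of 7 numbers: the opening, from 0 (shut) to 1 (fully open), then the shift along the tool's x, y, z in mm, then the turn, a rotation vector about the tool's x, y, z in degrees. In form: [[[claw, dx, dy, dz, ax, ay, az], ...]]. A call has 1 to 10 rows; each row is the pose to reach, as a shift and turn from the pose commanded when the call began, along the tool's axes at that moment; what a row does not reach only later rows make up. A row lasts 1/8 s, in which the tool goes at most 62.5 mm and 10.7 degrees, less where a joint would pass 70% of its speed; a pose out of reach is approached as far as the arm can. A call with a gripper value outside its range is refused whole. The fingers move at their own pace and stop on an object; "newtons" is the grip in N (left out, the last holds). Time passes only in rows, so rows that repeat a pose let the fingers close. It gives the time, the measured TCP pose, the force, the opening and the grip force at its end, in the units of the state.
- r.get_state(): the state, without advancing time (a new reading comes with each control period).
- r.snapshot(name): name is "side" or "top" or "wrist"; returns the picture (480x640x3 uint8, red, green, blue); there is no depth.
- r.camera_info(name): a dict with "fx", "fy", "cx", "cy" (pixels), "k1" (the pictures are not rectified: a ray, as slopes to the right and down, at radius r is drawn at 1 + k1 r^2 times it, then the intrinsics apply), "R" (3x3) and "t" (3): a world point X has camera coordinates R X + t. Camera axes: x right, y down, z forward; pixel columns grow to the right and rows downward; lengths in m; the calibration is good to about 2 mm. A picture is of the moment at which its call begins: read the wrist's pose just before it. camera_info takes no time and is no camera call; for the wrist camera it gives the pose at the moment of the call.
- r.finish_job(): hands the job in; it is judged then, once.
The state is a dict: "clock": time; "q": joint angles; "qd": joint speeds; "joint_torque": joint torques, N m; "tool_pos": TCP position; "eef_rot": TCP orientation; "contact_force": force on the tool from outside, world axes, zero at the start; "moment": the same for the moment, N m; "opening": opening from 0.0 (shut) to 1.0 (fully open); "finger_force": force on a finger pad.
Only numpy, scipy, OpenCV 4.12 (cv2) and the standard library are available. Lean on these libraries where they do the work, as an engineer would, in place of code of your own. Each camera call takes 0.05 s, during which the arm holds its last target. There are 200 camera calls.

## Task

Pull the battery cupboard's door wide open by its handle, at least about square to the cupboard, and leave it open. Then put the two charged packs in the rack on the inside of the door, each in the bay that matches its length (long pack in the long bay, short pack in the short one), standing flat on the bay's floor the way up they are now and lying lengthwise along the door. Set them down rather than dropping them, and leave the other things on the bench where they are.

Things in the scene. Friction and masses are not known exactly. Their poses are not given: they have to be found in the camera images.
- door (a joint): Opening angle (rad) of the cupboard's grey door: 0 shut, 1.57 square to the cupboard, stop at 1.75; may start slightly ajar. Upright hinge at the cupboard's left (+y) edge; the free edge swings towards the robot, then left. No latch or spring, takes about 1 N at the handle, stays where left. Door 308 mm wide, 242 tall, 15 thick, top 246 mm above the bench.
- door_hinge (a point): Point on the door's upright hinge axis (its left edge, mid-thickness), 215 mm above the bench, level with the handle's grip point. Axes turn with the door: -y along the door to its free edge, -x out of its outer face.
- pull_grip (a point): Grip point of the handle, from above: on the axis of its upright round bar (12 mm thick), 215 mm above the bench. The bar's free top end is 23 mm above it, no stem within 40 mm below. The bar stands 45 mm (axis) out from the door's face, 275 mm from the hinge along the door; the cupboard's top is 35 mm above this point. Axes as door_hinge.
- cupboard_front (a point): Middle of the upper front edge of the wooden, dark-topped cupboard fixed on the bench: 250 mm above the bench, just behind the shut door. Its -x points out of the cupboard's front (towards the robot), y to the hinge side. Cupboard 220 mm deep behind this point, 310 mm wide (155 to each side), 250 mm tall.
- bay_long (a point): Centre of the floor of the long bay of the rack on the door's inner side; moves with the door, hidden till it opens. Door axes: x away from the inner face, y along the door to the hinge, z up. Bay 135 mm long inside (y), 104 mm from door to front rail (x), open above; rails 16 mm tall; door top 76 mm above this floor. 96.5 mm from the hinge along the door, 59.5 mm inwards.
- bay_short (a point): Centre of the floor of the short bay of the rack on the door's inner side; moves with the door, hidden till it opens. Door axes: x away from the inner face, y along the door to the hinge, z up. Bay 95 mm long inside (y), 104 mm from door to front rail (x), open above; rails 16 mm tall; door top 76 mm above this floor. 215.5 mm from the hinge along the door, 59.5 mm inwards.
- pack_long: Long tool-battery pack: black, green stripes, 112 mm long (its x) x 40 wide x 50 tall, plus a grey rail 24 mm wide, 8 mm tall along the middle of its top; about 0.55 kg. Origin: centre of its underside, z up. Stands on the bench ahead and to the right of the robot; long and short pack may swap spots.
- pack_short: Short tool-battery pack: black, green stripes, 72 mm long (its x) x 40 wide x 50 tall, plus a grey rail 24 mm wide, 8 mm tall along the middle of its top; about 0.35 kg. Origin: centre of its underside, z up. Stands on the bench ahead and to the right of the robot; long and short pack may swap spots.
- sanding_block: Bystander, leave alone: cork sanding block with a red top, 110 x 60 x 28 mm. Origin at its underside (at its middle).
- glue: Bystander, leave alone: white glue bottle, yellow label, 60 mm across, 170 mm tall. Origin at its underside (at its middle).
- hammer: Bystander, leave alone: hammer lying on the bench, about 300 mm long. Origin at its underside.
- mug: Bystander, leave alone: blue mug, 80 mm across, 90 mm tall. Origin at its underside (at its middle).
- offcut: Bystander, leave alone: brown wood offcut, 160 x 70 x 30 mm. Origin at its underside (at its middle).
- tape_measure: Bystander, leave alone: yellow tape measure, about 70 mm across, 35 mm tall. Origin at its underside (at its middle).
There are look-alikes about, which are no part of the job. What is shaped like the pack_short but purple is not meant.

How it is judged:
On the way, in this order (a step that is already met when the one before it is completed fails the run):
1. the door is being pulled open with the gripper at its handle (within 45 mm of the bar), past about 17 degrees (value of joint door above 0.3 rad and horizontal distance between the grasp point and pull_grip below 0.045 m), for 0.1 s.
2. the door stands wide open (more than 80 degrees) (value of joint door above 1.4 rad), for 0.2 s.
At the end, for the whole second after the job is handed in: Door open beyond 1.3 rad and at rest; long pack in the long bay, short pack in the short bay: origin within 35 mm across and 25 mm along the door of the bay's centre, underside within 6 mm of its floor, upright within 0.1 rad, lengthwise along the door within 0.3 rad, at rest (value of joint door above 1.3 rad and velocity of joint door between -0.05 and 0.05 rad/s and x of pack_long in the frame of bay_long between -0.035 and 0.035 m and y of pack_long in the frame of bay_long between -0.025 and 0.025 m and z of pack_long in the frame of bay_long between -0.005 and 0.006 m and angle between each of pack_long, pack_short's own z axis and vertical below 0.1 rad and angle between the x axis of each of pack_long, pack_short and the y axis of door_hinge, either way round below 0.3 rad and linear speed of each of pack_long, pack_short below 0.02 m/s and x of pack_short in the frame of bay_short between -0.035 and 0.035 m and y of pack_short in the frame of bay_short between -0.025 and 0.025 m and z of pack_short in the frame of bay_short between -0.005 and 0.006 m); the robot touches nothing.
It fails at once if a bystander is pushed more than 30 mm from its place (distance of any of sanding_block, glue, hammer, mug, offcut, tape_measure from where it was at the start of the episode above 0.03 m).
It fails at once if a pack is dropped (moves faster than 0.8 m/s out of the fingers, a fall of over 30 mm) ((linear speed of pack_long above 0.8 m/s and contact force between the fingers and pack_long below 0.1 N) or (linear speed of pack_short above 0.8 m/s and contact force between the fingers and pack_short below 0.1 N)).
It also fails if it takes over 72 s, if anything falls off the work surface, if the arm or the gripper's body presses on something with over 40 N, if the wrist force passes 120 N, or if a joint passes its speed limit or range.

## Working session

There is one attempt and no reset: what is moved stays moved. The work goes in short steps, Python scripts to look and compute and a tool call to move; the robot and the scene stay as the last step left them, time stands still between calls to the robot, and variables do not carry over. Pictures are saved under pics/ and viewed, at most 10 in all, crops included, and the job is handed in when it is done.

Besides the shell and the picture viewer there is one more tool, called after "Request:" as name(argument=value, ...), one argument or row to a line, values as JSON. move_arm: Moves the arm, as the interface text tells. Its arguments: {"type":"object","properties":{"targets":{"type":"array","items":{"type":"array","items":{"type":"array","items":{"type":"number"}}}},"newtons":{"type":"number"}},"required":["targets"]}

```bash
mkdir -p pics; ls
cat > h.py <<'E'
import numpy as np, cv2
from scipy.spatial.transform import Rotation as Ro
from plant import r
def snap(n,f):
    ci=r.camera_info(n); im=r.snapshot(n); cv2.imwrite('pics/'+f+'.png',cv2.cvtColor(im,cv2.COLOR_RGB2BGR)); np.save('pics/'+f+'.npy',ci,allow_pickle=True); return im,ci
def load(f):
    return cv2.imread('pics/'+f+'.png'), np.load('pics/'+f+'.npy',allow_pickle=True).item()
def ray(ci,u,v):
    x,y=(u-ci['cx'])/ci['fx'],(v-ci['cy'])/ci['fy']; a,b=x,y
    for _ in range(20):
        k=1+ci['k1']*(a*a+b*b); a,b=x/k,y/k
    R=np.array(ci['R']); return -R.T@np.array(ci['t']), R.T@np.array([a,b,1.])
def onz(ci,u,v,z):
    o,d=ray(ci,u,v); return o+d*(z-o[2])/d[2]
def proj(ci,X):
    c=np.array(ci['R'])@np.array(X)+np.array(ci['t']); a,b=c[0]/c[2],c[1]/c[2]; k=1+ci['k1']*(a*a+b*b)
    return ci['fx']*a*k+ci['cx'],ci['fy']*b*k+ci['cy']
def delta(pos,Rt):
    "row shift mm and rotvec deg from the current measured pose"
    s=r.get_state(); R0=Ro.from_quat(s['eef_rot'])
    return np.round(R0.inv().apply(np.array(pos)-s['tool_pos'])*1000,1), np.round(np.degrees((R0.inv()*Ro.from_matrix(Rt)).as_rotvec()),1)
E
python3 - <<'E'
from h import *
for n in('top','side'):
    im,ci=snap(n,n+'0'); print(n,ci['fx'],ci['k1'],np.round(-np.array(ci['R']).T@np.array(ci['t']),3))
s=r.get_state(); print(s['tool_pos'],np.round(Ro.from_quat(s['eef_rot']).as_matrix(),3).tolist(),s['opening'],s['clock'])
E
```

```text
pics
top 562.5399670218194 -0.020775768926463514 [0.524 0.003 1.906]
side 536.608445880613 -0.11545625543762648 [ 0.405 -1.173  0.822]
[0.15805473 0.60412942 0.23800739] [[-0.967, 0.253, -0.0], [0.253, 0.967, -0.002], [-0.0, -0.002, -1.0]] 0.9973001751158339 0.1
```

View pics/top0.png

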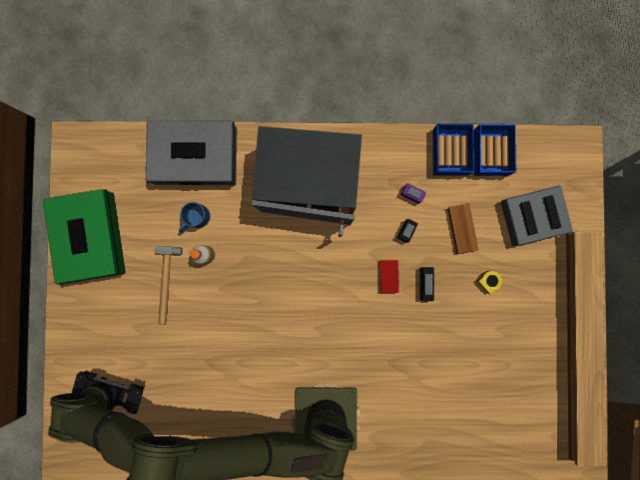

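View pics/side0.png

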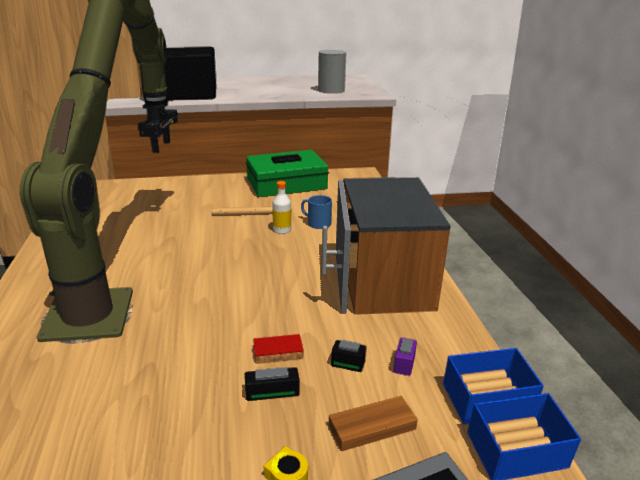

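The top view (up = +x, left = +y) shows the cupboard at (307,165), its door slightly ajar from (253,204) to (354,218), and the handle near (341,230). The long black pack is at (428,284).

There are two candidates for the short pack: black at (408,231) and purple at (413,193). The black one with green stripes fits the description, so I'll confirm it in an enlarged crop.

Run:
```python
from h import *
im,ci=load('top0'); 
a=cv2.resize(im[190:250,240:370],None,fx=6,fy=6,interpolation=cv2.INTER_CUBIC)
b=cv2.resize(im[175:310,370:505],None,fx=2.2,fy=1.75,interpolation=cv2.INTER_CUBIC)
c=np.zeros((600,780,3),np.uint8); c[:360]=a; c[362:362+b.shape[0],:b.shape[1]]=b
s,cs=load('side0'); d=cv2.resize(s[325:405,235:425],None,fx=2.4,fy=2.4); c[362:362+d.shape[0],310:310+d.shape[1]]=d
cv2.imwrite('pics/crop0.png',c)
hsv=cv2.cvtColor(im,cv2.COLOR_BGR2HSV)
dark=(hsv[...,2]<75).astype(np.uint8)
# cupboard top
cb=((hsv[...,2]<80)&(hsv[...,1]<90)).astype(np.uint8)[:, :]
n,l,st,ce=cv2.connectedComponentsWithStats(cb)
for i in range(1,n):
    x,y,w,h,A=st[i]
    if A>60 and 230<ce[i][0]<450 and ce[i][1]<320:
        cn=cv2.findContours((l==i).astype(np.uint8),0,2)[0][0]; 
        print(st[i],ce[i].round(1),cv2.minAreaRect(cn),cv2.boxPoints(cv2.minAreaRect(cn)).round(1).tolist())
```

```text
[ 252  127  109   86 7824] [306.2 167.9] ((305.7793273925781, 169.64828491210938), (104.47122955322266, 79.22540283203125), 4.763641834259033) [[250.39999389648438, 204.8000030517578], [257.0, 125.80000305175781], [361.1000061035156, 134.5], [354.5, 213.5]]
[253 205 100  20 571] [304.  214.6] ((302.1429748535156, 214.93431091308594), (100.12879943847656, 6.95228910446167), 8.343891143798828) [[252.10000610351562, 211.10000610351562], [253.10000610351562, 204.1999969482422], [352.20001220703125, 218.8000030517578], [351.20001220703125, 225.60000610351562]]
[398 220  19  22 147] [406.8 230.6] ((407.10003662109375, 230.30001831054688), (11.180339813232422, 21.0190372467041), 26.56505012512207) [[397.3999938964844, 237.1999969482422], [406.79998779296875, 218.39999389648438], [416.79998779296875, 223.39999389648438], [407.3999938964844, 242.1999969482422]]
[420 268  14  33 229] [426.4 283.9] ((426.5, 284.0), (32.0, 13.0), 90.0) [[420.0, 268.0], [433.0, 268.0], [433.0, 300.0], [420.0, 300.0]]
```

View pics/crop0.png

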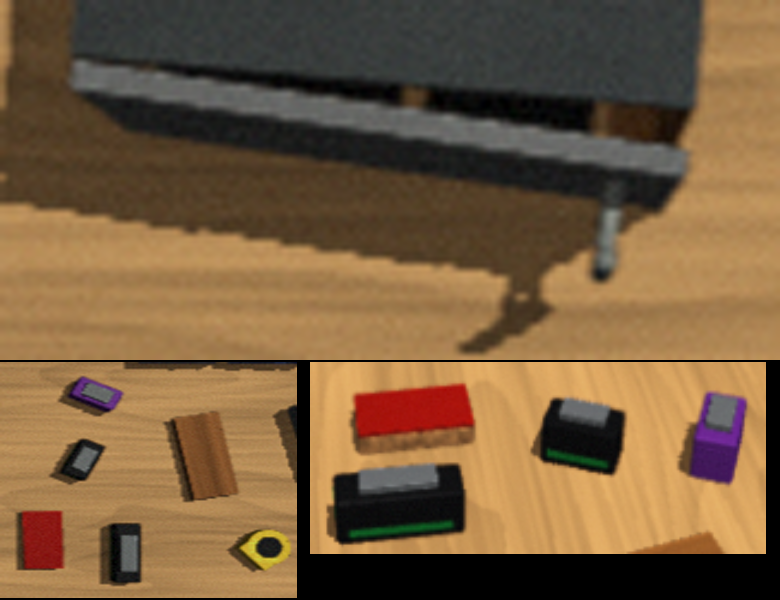

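The crop confirms it: the pack at (408,231) is black with green stripes, so it is pack_short. The other candidate is purple and is left alone. The door's top strip runs from about (252.5,202.5) to (354,217), and the bar's tip is near (340,235).

```bash
cat >> h.py <<'E'
def rails(im,ci,z=0.058):
    "grey rails near (408,231) and (428,284)"
    hsv=cv2.cvtColor(im,cv2.COLOR_BGR2HSV); m=((hsv[...,2]>85)&(hsv[...,1]<70)).astype(np.uint8)
    n,l,st,ce=cv2.connectedComponentsWithStats(m); out=[]
    for i in range(1,n):
        if 25<st[i][4]<400:
            ys,xs=np.nonzero(l==i); P=np.array([onz(ci,x,y,z)[:2] for x,y in zip(xs,ys)]); c=P.mean(0)
            w,v=np.linalg.eigh(np.cov(P.T)); out.append((ce[i].round(1),c.round(4),np.degrees(np.arctan2(v[1,1],v[0,1])).round(1),np.sqrt(12*w).round(3)))
    return out
E
python3 - <<'E'
from h import *
im,ci=load('top0')
for o in rails(im,ci):
    if 380<o[0][0]<450 and 170<o[0][1]<310: print(*o)
z=.246
L=(onz(ci,252.3,200.5,z)+onz(ci,252.7,204.7,z))/2; Rr=(onz(ci,354.5,215,z)+onz(ci,353.8,219.2,z))/2
print('door ends',L,Rr,np.linalg.norm(L-Rr))
b=[onz(ci,*p,.25) for p in [(257.5,126.5),(361,134)]]
print('cup back',b,np.linalg.norm(b[0]-b[1]))
e=(b[0]-b[1]); e/=np.linalg.norm(e); yaw=np.arctan2(-e[0],e[1]); f=np.array([np.cos(yaw),np.sin(yaw),0])
cf=(b[0]+b[1])/2-0.22*f; print('yaw',yaw,'cupfront',cf, [proj(ci,cf+s*.155*e) for s in(1,-1)])
d=(Rr-L)/np.linalg.norm(Rr-L); ang=np.arctan2(-d[1],-d[0])-np.arctan2(e[1],e[0]); print('door dir',d,'open',-ang)
out=np.array([d[1],-d[0],0]); out=-out if out[0]>0 else out
g=L+.275*d+.0525*out; g[2]=.238; print('grip pred',g,proj(ci,g)); print('hinge',L)
print('tip measured',onz(ci,340,234.5,.238))
s,cs=load('side0'); print('side pred tip',proj(cs,g))
E
```

```text
[414.3 192.1] [ 0.7543 -0.2852] 66.2 [0.023 0.045]
[408.2 230.1] [ 0.6283 -0.2649] 156.3 [0.022 0.04 ]
[428.5 283.6] [ 0.4529 -0.3313] -179.4 [0.02  0.065]
door ends [0.69634171 0.22383899 0.246     ] [ 0.65517869 -0.07743701  0.246     ] 0.3040750310219058
cup back [array([0.92348478, 0.21147196, 0.25      ]), array([ 0.90304905, -0.09674618,  0.25      ])] 0.30889486627183144
yaw -0.06620593483833366 cupfront [0.6937489  0.07191756 0.25      ] [(np.float64(251.42882329143237), np.float64(199.87092305664365)), (np.float64(356.04632340144155), np.float64(207.4501056521039))]
door dir [-0.13537125 -0.99079495  0.        ] open 0.06958221708003642
grip pred [ 0.60709788 -0.04152263  0.238     ] (np.float64(341.86712750763587), np.float64(233.38213460018255))
hinge [0.69634171 0.22383899 0.246     ]
tip measured [ 0.60374042 -0.03599438  0.238     ]
side pred tip (np.float64(324.39252912886474), np.float64(225.92475318617187))
```

```bash
cat >> h.py <<'E'
def go(x,y,z,yaw):
    "delta to TCP pose, tool down, tool y at yaw deg"
    a=np.radians(yaw); c,s=np.cos(a),np.sin(a)
    return delta([x,y,z],np.array([[-s,c,0],[c,s,0],[0,0,-1]]))
E
python3 - <<'E'
from h import *
print(go(.607,-.039,.32,-8)); print(go(.607,-.039,.196,-8))
E
```

```text
(array([-597. , -508.8,  -81.1]), array([-0.1,  0.1, 83.3]))
(array([-597. , -508.6,   42.9]), array([-0.1,  0.1, 83.3]))
```

Request:
move_arm(
  targets=[
    [[1, -20, -15, -50, 0, 0, 0], [1, -60, -51, -81, 0, 0, 8], [1, -104, -89, -81, 0, 0, 15], [1, -148, -126, -81, 0, 0, 22], [1, -192, -164, -81, 0, 0, 29], [1, -236, -201, -81, 0, 0, 36], [1, -280, -239, -81, 0, 0, 43], [1, -324, -276, -81, 0, 0, 50], [1, -368, -314, -81, 0, 0, 57], [1, -412, -351, -81, 0, 0, 64]],
  ],
)

```text
clock: 1.35
tool_pos: [0.4685, 0.1592, 0.3196]
eef_rot: [0.635, 0.772, -0.0, -0.0]
contact_force: [0.9, 1.0, 0.3]
opening: 1.0
finger_force: 0.0
```

Run:
```python
from h import *
s=r.get_state();print(s['q'],s['tool_pos'],s['clock']);print(go(.607,-.039,.32,-8)); print(go(.607,-.039,.196,-8))
```

```text
[-0.50513848  0.41415545  0.12587678  1.84650641 -0.06560272  0.88521585
 -0.15400728] [0.46850671 0.15920531 0.31958459] 1.35
(array([-221.2,   97.6,   -0.5]), array([-0. , -0. , 19.1]))
(array([-221.2,   97.7,  123.5]), array([-0. , -0. , 19.1]))
```

Request:
move_arm(
  targets=[
    [[1, -45, 20, 0, 0, 0, 4], [1, -90, 40, 0, 0, 0, 8], [1, -135, 60, 0, 0, 0, 12], [1, -180, 80, 0, 0, 0, 16], [1, -221, 98, 0, 0, 0, 19], [1, -221, 98, 0, 0, 0, 19]],
  ],
)

```text
clock: 2.1
tool_pos: [0.6083, -0.041, 0.319]
eef_rot: [0.755, 0.656, -0.001, 0.001]
contact_force: [-0.4, -0.1, 0.2]
opening: 1.0
finger_force: 0.0
```

Run:
```python
from h import *
s=r.get_state();print(s['q'],s['tool_pos'],s['clock']);print(go(.607,-.039,.196,-8))
im,ci=snap('wrist','w0'); print(proj(ci,[.607,-.0415,.238]),proj(ci,[.604,-.036,.238]))
```

```text
[-0.13827472  0.59167721  0.22898234  1.52128912 -0.14353467  1.04530661
 -0.01476646] [ 0.60825012 -0.04098076  0.31897432] 2.1
(array([  2.1,  -1.5, 123. ]), array([ 0. ,  0.2, -0. ]))
(np.float64(316.56159839177076), np.float64(254.3157216684733)) (np.float64(310.8931867484823), np.float64(247.1242365580855))
```

View pics/w0.png

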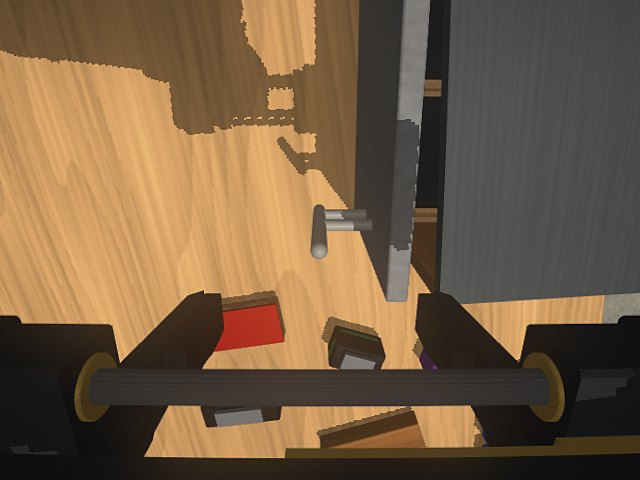

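The wrist view shows the bar's top at (319,250), which matches the prediction. The gap between bar and door is 39 mm, so I narrow the fingers before going down.

Request:
move_arm(
  targets=[
    [[0.33, 2, -1, 0, 0, 0, 0], [0.33, 2, -1, 20, 0, 0, 0], [0.33, 2, -1, 50, 0, 0, 0], [0.33, 2, -1, 60, 0, 0, 0], [0.33, 2, -1, 75, 0, 0, 0], [0.33, 2, -1, 90, 0, 0, 0], [0.33, 2, -1, 105, 0, 0, 0], [0.33, 2, -1, 121, 0, 0, 0], [0, 2, -1, 121, 0, 0, 0], [0, 2, -1, 121, 0, 0, 0]],
  ],
  newtons=15,
)

```text
clock: 3.4
tool_pos: [0.6073, -0.0345, 0.1989]
eef_rot: [0.753, 0.658, 0.0, 0.0]
contact_force: [-1.2, 0.7, -3.9]
opening: 0.131
finger_force: 15.5
```

Request:
move_arm(
  targets=[
    [[0, 0, 0, 0, 0, 0, 0], [0, 0, 0, 0, 0, 0, 0]],
  ],
)

```text
clock: 3.65
tool_pos: [0.607, -0.0344, 0.1989]
eef_rot: [0.753, 0.658, 0.0, 0.0]
contact_force: [0.2, 0.0, -3.4]
opening: 0.13
finger_force: 15.0
```

```bash
cat >> h.py <<'E'
H=np.array([.6966,.226]); RAD=np.hypot(.275,.0525); 
def door_from_grip(p):
    "opening (world direction angle of the door, -y=-90deg) from the grip point"
    v=np.array(p)[:2]-H; return np.linalg.norm(v), np.degrees(np.arctan2(v[1],v[0]))+np.degrees(np.arctan2(.0525,.275))
E
python3 - <<'E'
from h import *
s=r.get_state();p=s['tool_pos'];print(p,s['contact_force'],s['opening'],s['finger_force'],door_from_grip(p),RAD)
R0=Ro.from_quat(s['eef_rot']); v=p[:2]-H
for k in range(1,11):
    a=np.radians(-9*k); q=H+np.array([[np.cos(a),-np.sin(a)],[np.sin(a),np.cos(a)]])@v
    print(k,np.round(R0.inv().apply(np.array([*q,p[2]])-p)*1000))
E
```

```text
[ 0.60697485 -0.03442474  0.19887478] [ 0.23363245  0.03181566 -3.44835911] 0.1303319629835574 15.000075353309512 (np.float64(0.27541552833105987), np.float64(-98.1826666203088)) 0.2799665158550215
1 [ 12. -42.  -0.]
2 [ 30. -81.  -0.]
3 [  54. -117.   -0.]
4 [  83. -148.   -0.]
5 [ 117. -175.   -0.]
6 [ 155. -196.   -0.]
7 [ 196. -211.   -0.]
8 [ 238. -219.   -0.]
9 [ 281. -221.   -0.]
10 [ 324. -216.   -0.]
```

Request:
move_arm(
  targets=[
    [[0, 4, -14, 0, 0, 0, 2], [0, 8, -28, 0, 0, 0, 5], [0, 12, -42, 0, 0, 0, 8], [0, 18, -55, 0, 0, 0, 11], [0, 24, -68, 0, 0, 0, 14], [0, 30, -81, 0, 0, 0, 16], [0, 38, -93, 0, 0, 0, 19], [0, 46, -105, 0, 0, 0, 22], [0, 54, -117, 0, 0, 0, 24], [0, 54, -117, 0, 0, 0, 24]],
  ],
)

```text
clock: 4.9
tool_pos: [0.4978, 0.0365, 0.1989]
eef_rot: [0.873, 0.489, 0.0, -0.001]
contact_force: [1.9, 3.2, -6.5]
opening: 0.129
finger_force: 15.0
```

Run:
```python
from h import *
s=r.get_state();p=s['tool_pos'];print(p,s['q'],s['opening'],s['finger_force'],door_from_grip(p))
R0=Ro.from_quat(s['eef_rot']); v=p[:2]-H
for k in range(1,10):
    a=np.radians(-8*k); q=H+np.array([[np.cos(a),-np.sin(a)],[np.sin(a),np.cos(a)]])@v
    print(k,np.round(R0.inv().apply(np.array([*q,p[2]])-p)*1000))
```

```text
[0.49779102 0.03652034 0.19886756] [-0.35609362  0.60985302  0.30773217  1.99844829 -0.3252475   0.57968602
 -0.37629655] 0.12852442499881947 14.999430729076266 (np.float64(0.27464076845291485), np.float64(-125.56813662787545))
1 [ 12. -36.   0.]
2 [ 30. -70.   0.]
3 [  52. -102.    0.]
4 [  78. -130.    0.]
5 [ 107. -154.    0.]
6 [ 140. -174.    0.]
7 [ 175. -189.    0.]
8 [ 212. -199.    0.]
9 [ 250. -204.    1.]
```

Request:
move_arm(
  targets=[
    [[0, 6, -18, 0, 0, 0, 4], [0, 12, -36, 0, 0, 0, 8], [0, 30, -70, 0, 0, 0, 15], [0, 52, -102, 0, 0, 0, 22], [0, 78, -130, 0, 0, 0, 29], [0, 107, -154, 0, 0, 0, 36], [0, 140, -174, 0, 0, 0, 43], [0, 175, -189, 0, 0, 0, 50], [0, 194, -194, 0, 0, 0, 54], [0, 194, -194, 0, 0, 0, 54]],
  ],
)

```text
clock: 6.15
tool_pos: [0.4345, 0.3032, 0.1989]
eef_rot: [0.999, 0.04, -0.0, -0.001]
contact_force: [-2.7, 0.8, 2.7]
opening: 0.129
finger_force: 15.0
```

Run:
```python
from h import *
s=r.get_state();p=s['tool_pos'];print(p,s['q'],s['contact_force'],s['finger_force'],door_from_grip(p))
```

```text
[0.43449033 0.30315771 0.1988811 ] [-1.08504935  0.72290549  0.6777119   1.92090897 -0.6677481   0.7362877
 -1.50418562] [-2.69480351  0.76556326  2.69025794] 14.998208857141435 (np.float64(0.2732302897827922), np.float64(174.4052865569129))
```

Request:
move_arm(
  targets=[
    [[0.3, 0, 0, 0, 0, 0, 0], [0.3, 0, 0, 0, 0, 0, 0], [0.3, 0, 0, 0, 0, 0, 0], [0.3, 0, 0, -15, 0, 0, 0], [0.3, 0, 0, -40, 0, 0, 0], [0.3, 0, 0, -80, 0, 0, 0], [0.4, 0, 0, -130, 0, 0, 0], [0.7, 0, 0, -150, 0, 0, 0]],
  ],
)

```text
clock: 7.15
tool_pos: [0.4361, 0.3013, 0.3525]
eef_rot: [0.999, 0.038, 0.002, -0.001]
contact_force: [0.1, -0.7, -0.5]
opening: 0.49
finger_force: 0.0
```

Run:
```python
from h import *
im,ci=snap('top','top1')
for o in rails(im[...,::-1],ci):
    if 380<o[0][0]<450 and 170<o[0][1]<310: print(*o)
i2=im[...,::-1]; cv2.imwrite('pics/crop1.png',cv2.resize(i2[180:330,200:360],None,fx=4,fy=4,interpolation=cv2.INTER_CUBIC))
for y in(0,-90,180): print(y,go(.453,-.331,.30,y))
```

```text
[414.3 192.1] [ 0.7543 -0.2852] 66.2 [0.023 0.045]
[408.1 230.2] [ 0.628  -0.2647] 154.3 [0.022 0.042]
[428.3 283.5] [ 0.4533 -0.3309] 179.9 [0.021 0.065]
0 (array([-31.7, 632.2,  51.3]), array([  0.1,  -0.5, -85.7]))
-90 (array([-31.7, 632.2,  51.3]), array([-0.2, -0.4,  4.3]))
180 (array([-31.7, 632.2,  51.3]), array([-0.5, -0.1, 94.3]))
```

View pics/crop1.png

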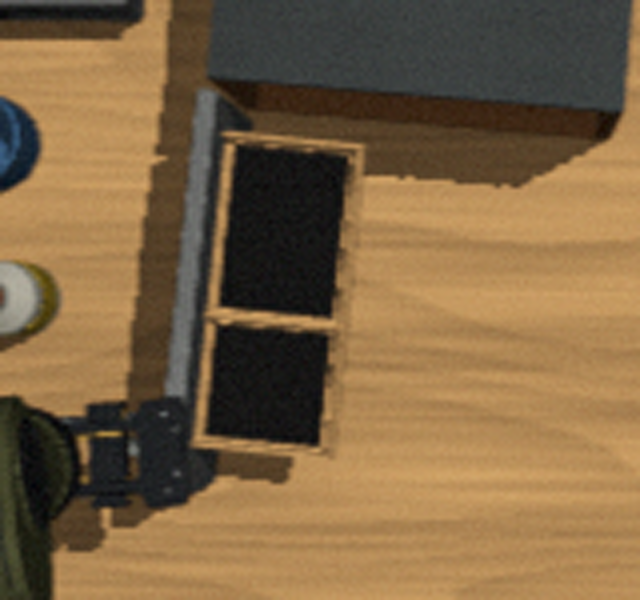

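The door now stands about square. In the crop, the long bay is centred near (283,231) and the short bay near (267,383).

Run:
```python
from h import *
im,ci=load('top1')
for n,c,dd in(('long',[(235,147),(350,155),(328,315),(220,307)],.0965),('short',[(214,320),(330,330),(320,445),(205,435)],.2155)):
    for z in(.17,.186):
        P=np.array([onz(ci,200+u/4,180+v/4,z)[:2] for u,v in c]); print(n,z,P.mean(0),'len',np.linalg.norm(P[0]-P[3]),'wid',np.linalg.norm(P[0]-P[1]),'dir',np.degrees(np.arctan2(*(P[3]-P[0]+P[2]-P[1])[::-1])))
    for A in(-184.5,-185.6,-187):
        a=np.radians(A); d=np.array([np.cos(a),np.sin(a)]); i=np.array([-d[1],d[0]]); print(A,H+dd*d+.0595*i)
P=[onz(ci,200+u/4,180+v/4,.246)[:2] for u,v in((206,92),(177,397))]; print('door',P,np.degrees(np.arctan2(*(P[1]-P[0])[::-1])))
```

```text
long 0.17 [0.5957335 0.1760094] len 0.12410990641315443 wid 0.08916398617919111 dir 174.04121306689805
long 0.186 [0.59507161 0.17441516] len 0.12296611521687416 wid 0.08834225497847999 dir 174.04121306689805
-184.5 [0.59572916 0.17425472]
-185.6 [0.59475437 0.17620072]
-187 [0.59356807 0.1787039 ]
short 0.17 [0.47893058 0.18705244] len 0.08853832128204327 wid 0.08972343016471349 dir 175.90148225345933
short 0.186 [0.47934513 0.18535642] len 0.08772235618028322 wid 0.08889654315393095 dir 175.90148225345933
-184.5 [0.477096   0.18359135]
-185.6 [0.47632231 0.18781308]
-187 [0.47545508 0.19320635]
door [array([0.69513269, 0.22678499]), array([0.46980191, 0.24525468])] 175.31411340691454
```

Request:
move_arm(
  targets=[
    [[0.7, 0, 30, 0, 0, 0, 0], [0.7, -3, 90, 0, 0, 0, 0], [0.7, -6, 150, 0, 0, 0, 1], [0.7, -9, 210, 0, 0, 0, 2], [0.7, -12, 270, 0, 0, 0, 2], [0.7, -15, 330, 0, 0, 0, 3], [0.7, -18, 390, 0, 0, 0, 3], [0.7, -22, 450, 0, 0, 0, 4], [0.7, -26, 510, 20, 0, 0, 4], [0.7, -30, 570, 40, 0, 0, 4]],
  ],
)

```text
clock: 8.45
tool_pos: [0.4477, -0.2692, 0.3089]
eef_rot: [1.0, 0.003, 0.0, -0.0]
contact_force: [0.4, 0.8, 0.6]
opening: 0.698
finger_force: 0.0
```

Run:
```python
from h import *
print(r.get_state()['q'],go(.453,-.3312,.15,-90),go(.453,-.3312,.025,-90))
```

```text
[ 0.00185034  0.56254939  0.75548198  1.80700936 -0.46441641  0.95751572
 -0.60930145] (array([  4.8,  62.1, 158.8]), array([-0. , -0. ,  0.4])) (array([  4.7,  62.1, 283.8]), array([-0. , -0. ,  0.4]))
```

Request:
move_arm(
  targets=[
    [[0.65, 5, 62, 0, 0, 0, 0], [0.65, 5, 62, 50, 0, 0, 0], [0.65, 5, 62, 100, 0, 0, 0], [0.65, 5, 62, 150, 0, 0, 0], [0.65, 5, 62, 200, 0, 0, 0], [0.65, 5, 62, 240, 0, 0, 0], [0.65, 5, 62, 265, 0, 0, 0], [0.65, 5, 62, 284, 0, 0, 0], [0.65, 5, 62, 284, 0, 0, 0], [0, 5, 62, 284, 0, 0, 0]],
  ],
  newtons=30,
)

```text
clock: 9.7
tool_pos: [0.4535, -0.3298, 0.0259]
eef_rot: [1.0, 0.003, 0.0, 0.0]
contact_force: [1.0, -0.2, 0.2]
opening: 0.558
finger_force: 0.0
```

Request:
move_arm(
  targets=[
    [[0, 0, 0, 0, 0, 0, 0], [0, 0, 0, 0, 0, 0, 0], [0, 0, 0, 0, 0, 0, 0], [0, 0, 0, -15, 0, 0, 0], [0, 0, 0, -60, 0, 0, 0], [0, 0, 0, -120, 0, 0, 0], [0, 0, 0, -180, 0, 0, 0], [0, 0, 0, -240, 0, 0, 0], [0, 0, 0, -275, 0, 0, 0], [0, 0, 0, -275, 0, 0, 0]],
  ],
)

```text
clock: 10.95
tool_pos: [0.4537, -0.3288, 0.3022]
eef_rot: [1.0, 0.003, 0.002, 0.0]
contact_force: [0.2, -0.3, -5.3]
opening: 0.451
finger_force: 30.0
```

Run:
```python
from h import *
s=r.get_state(); print(s['q'],s['opening'],s['finger_force'],s['contact_force']);print(go(.595,.174,.30,-95.2),go(.595,.174,.2,-95.2))
```

```text
[ 0.12491536  0.62466354  0.74292282  1.71163893 -0.49234655  0.99814986
 -0.51678124] 0.451365307074825 29.962590830109548 [ 0.21682428 -0.25261006 -5.32073697]
(array([ 144.8, -501.8,    2.4]), array([ 0. , -0.2,  5.6])) (array([ 144.5, -501.9,  102.4]), array([ 0. , -0.2,  5.6]))
```

Request:
move_arm(
  targets=[
    [[0, 8, -25, 0, 0, 0, 0], [0, 20, -75, 0, 0, 0, 1], [0, 36, -130, 0, 0, 0, 1], [0, 52, -185, 0, 0, 0, 2], [0, 68, -240, 0, 0, 0, 3], [0, 84, -295, 0, 0, 0, 3], [0, 100, -350, 0, 0, 0, 4], [0, 118, -405, 0, 0, 0, 5], [0, 135, -460, 0, 0, 0, 5], [0, 145, -490, 0, 0, 0, 5.5]],
  ],
)

```text
clock: 12.2
tool_pos: [0.5931, 0.1668, 0.2964]
eef_rot: [0.999, -0.042, -0.004, -0.001]
contact_force: [1.2, -0.8, -5.4]
opening: 0.449
finger_force: 30.0
```

Request:
move_arm(
  targets=[
    [[0, 0, -12, 0, 0, 0, 0], [0, 0, -12, 0, 0, 0, 0], [0, 0, -12, 0, 0, 0, 0]],
  ],
)

```text
clock: 12.58
tool_pos: [0.5957, 0.1709, 0.3001]
eef_rot: [0.999, -0.047, -0.001, 0.001]
contact_force: [-0.3, -0.2, -4.6]
opening: 0.449
finger_force: 30.0
```

Run:
```python
from h import *
im,ci=snap('top','top2'); i2=im[...,::-1]
w,cw=snap('wrist','w2')
c=np.zeros((600,800,3),np.uint8); c[:600,:400]=cv2.resize(i2[190:310,240:320],None,fx=5,fy=5,interpolation=cv2.INTER_CUBIC); c[:300,400:]=cv2.resize(w[...,::-1],(400,300))
cv2.imwrite('pics/crop2.png',c)
s=r.get_state(); print(s['tool_pos'],s['q'],s['contact_force']);print(go(.595,.174,.2,-95.2))
```

```text
[0.59615212 0.17140568 0.30052943] [-0.77856128  0.75424866  0.85489736  1.53091357 -0.60523634  1.13750808
 -1.46230084] [ 0.12009853  0.04380242 -4.8759709 ]
(array([ -1.4,  -2.5, 100.5]), array([ 0. ,  0. , -0.1]))
```

View pics/crop2.png

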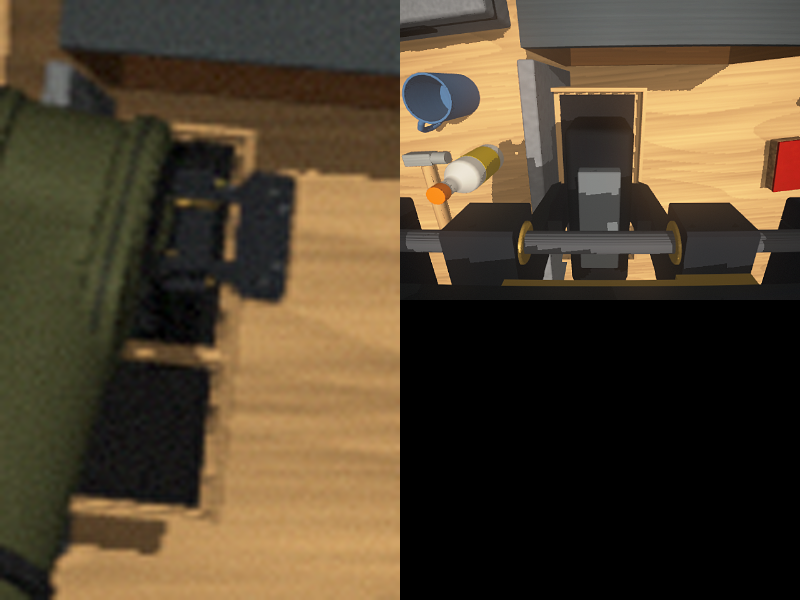

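The pack hangs lined up with the rack, with its rail at (600,225) in the composite. Next I lower it gently.

Request:
move_arm(
  targets=[
    [[0, -1, -2, 15, 0, 0, 0], [0, -1, -2, 35, 0, 0, 0], [0, -1, -2, 55, 0, 0, 0], [0, -1, -2, 72, 0, 0, 0], [0, -1, -2, 85, 0, 0, 0], [0, -1, -2, 94, 0, 0, 0], [0, -1, -2, 99, 0, 0, 0], [0, -1, -2, 102, 0, 0, 0], [0, -1, -2, 102, 0, 0, 0]],
  ],
)

```text
clock: 13.8
tool_pos: [0.5957, 0.1756, 0.1984]
eef_rot: [0.999, -0.045, 0.0, -0.0]
contact_force: [-0.8, 0.3, -5.2]
opening: 0.45
finger_force: 30.0
```

Request:
move_arm(
  targets=[
    [[0, 0, 0, 1, 0, 0, 0], [0, 0, 0, 2, 0, 0, 0], [0, 0, 0, 2, 0, 0, 0]],
  ],
)

```text
clock: 14.18
tool_pos: [0.5957, 0.1756, 0.1964]
eef_rot: [0.999, -0.045, 0.0, -0.0]
contact_force: [1.0, 0.5, -4.6]
opening: 0.449
finger_force: 30.0
```

Request:
move_arm(
  targets=[
    [[0, 0, 0, 1, 0, 0, 0], [0, 0, 0, 2, 0, 0, 0], [0, 0, 0, 2, 0, 0, 0]],
  ],
)

```text
clock: 14.55
tool_pos: [0.5958, 0.1755, 0.1963]
eef_rot: [0.999, -0.045, 0.0, -0.001]
contact_force: [-4.0, 0.8, 9.2]
opening: 0.452
finger_force: 29.9
```

The pack is on the floor, so I release it.

Request:
move_arm(
  targets=[
    [[0.55, 0, 0, -2, 0, 0, 0], [0.57, 0, 0, -2, 0, 0, 0], [0.57, 0, 0, -2, 0, 0, 0], [0.57, 0, 0, -10, 0, 0, 0], [0.57, 0, 0, -25, 0, 0, 0], [0.57, 0, 0, -50, 0, 0, 0], [0.6, 0, 0, -90, 0, 0, 0], [0.65, 0, 0, -125, 0, 0, 0], [0.65, 0, 0, -125, 0, 0, 0]],
  ],
)

```text
clock: 15.68
tool_pos: [0.5975, 0.175, 0.3233]
eef_rot: [0.999, -0.045, 0.004, -0.001]
contact_force: [0.3, -1.1, 0.8]
opening: 0.648
finger_force: 0.0
```

Run:
```python
from h import *
w,cw=snap('wrist','w3'); s=r.get_state(); print(s['tool_pos'],s['q'],s['opening'],s['contact_force']);
for y in (-115,): print(go(.6282,-.2648,.3,y),go(.6282,-.2648,.025,y))
```

```text
[0.59626277 0.17534855 0.32114378] [-0.78882911  0.73595755  0.86877454  1.50020492 -0.58894196  1.17790125
 -1.48164379] 0.6521924747479193 [-0.06393956  0.82002838 -0.20732896]
(array([ 71.3, 435.5,  20.8]), array([-0.1, -0.2, 19.8])) (array([ 70.5, 435.8, 295.8]), array([-0.1, -0.2, 19.8]))
```

View pics/w3.png

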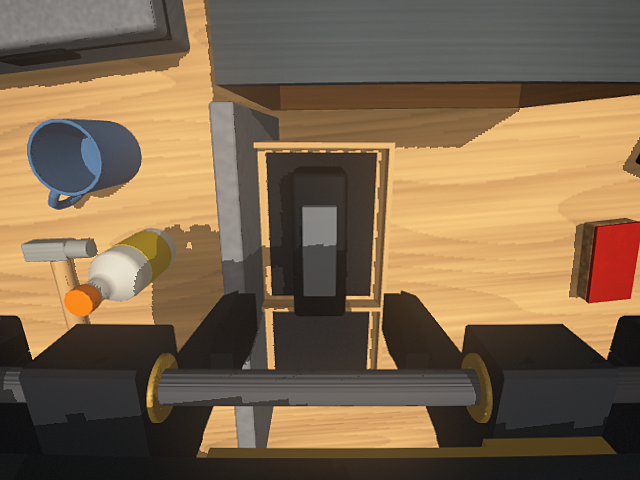

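Run:
```python
from h import *
im,ci=load('w3'); print('cam',-np.array(ci['R']).T@ci['t'])
hsv=cv2.cvtColor(im,cv2.COLOR_BGR2HSV); g=im[200:305,290:350].astype(int)
m=((hsv[...,2]>85)&(hsv[...,1]<60)).astype(np.uint8); m[:195]=0;m[310:]=0;m[:,:295]=0;m[:,345:]=0
ys,xs=np.nonzero(m); cn=np.column_stack([xs,ys]).astype(np.float32); b=cv2.boxPoints(cv2.minAreaRect(cn)); print(b)
P=np.array([onz(ci,*p,.228)[:2] for p in b]); print(P,P.mean(0))
for p in [(294,167),(346,167),(345,316),(294,316)]: print(p,onz(ci,*p,.22))
for p in [(267,151),(379,151),(375,300),(268,297)]: print('rail',p,onz(ci,*p,.186))
```

```text
cam [0.67542065 0.16738211 0.46855658]
[[302. 207.]
 [336. 207.]
 [336. 246.]
 [302. 246.]]
[[0.62788947 0.1839286 ]
 [0.62585218 0.16093608]
 [0.59814609 0.16302002]
 [0.60024428 0.18678442]] [0.613033   0.17366728]
(294, 167) [0.65426266 0.18706504 0.22      ]
(346, 167) [0.65113525 0.15187685 0.22      ]
(345, 316) [0.53835119 0.16018379 0.22      ]
(294, 316) [0.54179426 0.19944984 0.22      ]
rail (267, 151) [0.66518174 0.20899222 0.186     ]
rail (379, 151) [0.65761584 0.12385494 0.186     ]
rail (375, 300) [0.53276904 0.1322944  0.186     ]
rail (268, 297) [0.54371422 0.22420121 0.186     ]
```

Request:
move_arm(
  targets=[
    [[0.65, 5, 30, 0, 0, 0, 1], [0.65, 14, 85, 0, 0, 0, 4], [0.65, 23, 140, 0, 0, 0, 7], [0.65, 32, 195, 0, 0, 0, 10], [0.65, 41, 250, 0, 0, 0, 13], [0.65, 50, 305, 0, 0, 0, 16], [0.65, 60, 360, 0, 0, 0, 19], [0.65, 68, 415, 0, 0, 0, 20], [0.65, 71, 436, 20, 0, 0, 20], [0.65, 71, 436, 40, 0, 0, 20]],
  ],
)

```text
clock: 16.98
tool_pos: [0.6256, -0.2679, 0.2776]
eef_rot: [0.976, -0.22, -0.001, 0.0]
contact_force: [0.3, 0.6, 0.7]
opening: 0.65
finger_force: 0.0
```

Run:
```python
from h import *
im,ci=snap('top','top4'); i2=im[...,::-1]
w,cw=snap('wrist','w4'); c=np.zeros((480,800,3),np.uint8); c[:360,:480]=cv2.resize(w[...,::-1],(480,360)); c[:480,480:]=cv2.resize(i2[190:310,240:320],(320,480),interpolation=cv2.INTER_CUBIC)
cv2.imwrite('pics/crop4.png',c)
s=r.get_state(); print(s['tool_pos'],s['q']); print(go(.6282,-.2648,.025,-115))
for X in([.6282,-.2648,.058],): print(proj(cw,X))
```

```text
[ 0.62550455 -0.26407202  0.27564028] [-0.03475502  0.86600996  0.83494765  1.35904591 -0.64926556  1.20518093
 -1.15518873]
(array([ 4.500e+00, -2.000e-01,  2.506e+02]), array([-0.1,  0.4, -0.2]))
(np.float64(317.75171084312035), np.float64(206.06602312386823))
```

View pics/crop4.png

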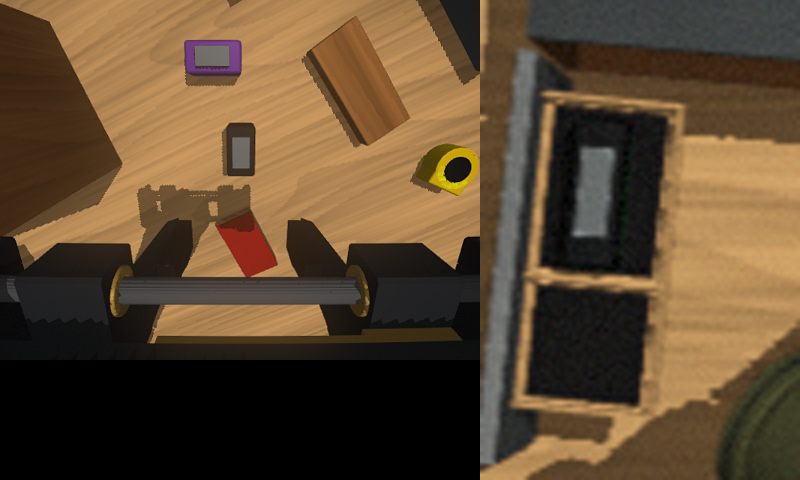

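The long pack sits inside its bay. The short black pack's rail appears at (241,153) in the composite, squarely between the fingers, so I go down for it.

Request:
move_arm(
  targets=[
    [[0.65, 3, 0, 20, 0, 0, 0], [0.65, 4, 0, 70, 0, 0, 0], [0.65, 4, 0, 120, 0, 0, 0], [0.65, 4, 0, 170, 0, 0, 0], [0.65, 4, 0, 210, 0, 0, 0], [0.65, 4, 0, 235, 0, 0, 0], [0.65, 4, 0, 250, 0, 0, 0], [0.65, 4, 0, 250, 0, 0, 0], [0, 4, 0, 250, 0, 0, 0], [0, 4, 0, 250, 0, 0, 0]],
  ],
  newtons=25,
)

```text
clock: 18.32
tool_pos: [0.6313, -0.2682, 0.0309]
eef_rot: [0.976, -0.218, 0.001, 0.001]
contact_force: [0.1, -0.0, 1.5]
opening: 0.455
finger_force: 25.0
```

Request:
move_arm(
  targets=[
    [[0, 0, 0, 0, 0, 0, 0], [0, 0, 0, 0, 0, 0, 0], [0, 0, 0, -15, 0, 0, 0], [0, 0, 0, -60, 0, 0, 0], [0, 0, 0, -120, 0, 0, 0], [0, 0, 0, -180, 0, 0, 0], [0, 0, 0, -240, 0, 0, 0], [0, 0, 0, -275, 0, 0, 0], [0, 0, 0, -275, 0, 0, 0]],
  ],
)

```text
clock: 19.45
tool_pos: [0.6315, -0.2672, 0.3071]
eef_rot: [0.976, -0.218, 0.002, 0.0]
contact_force: [0.3, -0.4, -4.6]
opening: 0.453
finger_force: 25.0
```

Run:
```python
from h import *
s=r.get_state(); print(s['tool_pos'],s['q'],s['opening'],s['finger_force'],s['contact_force']);print(go(.477,.1855,.31,-95.2))
im,ci=load('top4')
P=[onz(ci,240+(u-480)/4,190+v/4,.186)[:2] for u,v in((532,288),(650,290),(640,404),(528,396))]; print(np.mean(P,0),P)
```

```text
[ 0.63145361 -0.26724032  0.30714368] [-0.03239134  0.84404726  0.85169472  1.30340547 -0.63259978  1.26254497
 -1.17699183] 0.4525302337878286 24.99944478739053 [ 0.33739375 -0.38011214 -4.56269455]
(array([-332.1, -344.3,   -4.3]), array([  0. ,  -0.3, -19.9]))
[0.47782144 0.18514762] [array([0.52053623, 0.22797906]), array([0.51956419, 0.13791379]), array([0.43281661, 0.14467717]), array([0.43836874, 0.23002047])]
```

Request:
move_arm(
  targets=[
    [[0, -20, -20, 0, 0, 0, -1], [0, -60, -62, 0, 0, 0, -4], [0, -98, -103, 0, 0, 0, -6], [0, -136, -143, 0, 0, 0, -8], [0, -174, -183, 0, 0, 0, -11], [0, -212, -223, 0, 0, 0, -13], [0, -250, -263, 0, 0, 0, -16], [0, -285, -300, 0, 0, 0, -18], [0, -315, -331, 0, 0, 0, -20], [0, -328, -346, 0, 0, 0, -20]],
  ],
)

```text
clock: 20.7
tool_pos: [0.4776, 0.1893, 0.3016]
eef_rot: [0.999, -0.042, -0.003, 0.0]
contact_force: [0.1, -0.4, -2.7]
opening: 0.454
finger_force: 25.0
```

Request:
move_arm(
  targets=[
    [[0, 0, 0, 0, 0, 0, 0], [0, 0, 0, 0, 0, 0, 0]],
  ],
)

```text
clock: 20.95
tool_pos: [0.4805, 0.1845, 0.3035]
eef_rot: [0.999, -0.046, -0.001, 0.001]
contact_force: [0.3, -0.3, -4.1]
opening: 0.449
finger_force: 25.0
```

Run:
```python
from h import *
s=r.get_state(); print(s['tool_pos'],s['q'],s['contact_force']);print(go(.481,.185,.203,-95.2))
im,ci=snap('wrist','w5')
```

```text
[0.48046186 0.18451045 0.30346097] [-0.98706869  0.6125454   0.91699572  1.83735348 -0.57746672  0.98615275
 -1.48514441] [ 0.29997245 -0.32286036 -4.06470688]
(array([  0.6,  -0.7, 100.5]), array([ 0.1,  0.1, -0. ]))
```

View pics/w5.png

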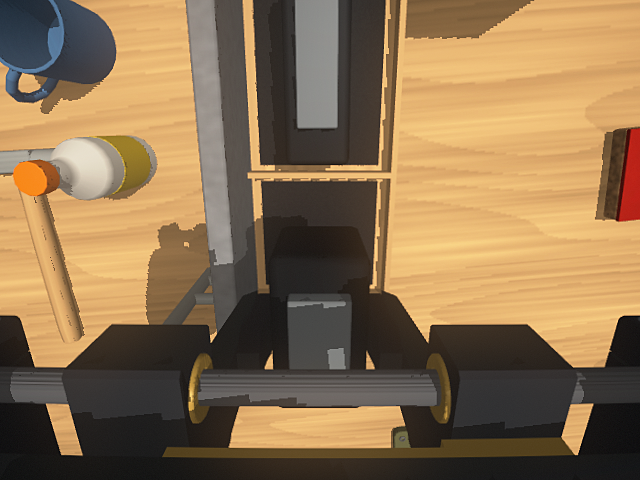

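The short pack hangs over the short bay, with its rail at (320,330), and it clears the divider at row 175. I lower it now.

Request:
move_arm(
  targets=[
    [[0, 0, 0, 15, 0, 0, 0], [0, 0, 0, 35, 0, 0, 0], [0, 0, 0, 55, 0, 0, 0], [0, 0, 0, 72, 0, 0, 0], [0, 0, 0, 85, 0, 0, 0], [0, 0, 0, 94, 0, 0, 0], [0, 0, 0, 99, 0, 0, 0], [0, 0, 0, 100, 0, 0, 0], [0, 0, 0, 100, 0, 0, 0]],
  ],
)

```text
clock: 22.12
tool_pos: [0.4812, 0.1859, 0.2046]
eef_rot: [0.999, -0.045, 0.0, -0.0]
contact_force: [-0.2, -0.4, -3.6]
opening: 0.454
finger_force: 25.0
```

Request:
move_arm(
  targets=[
    [[0, 0, 0, 1, 0, 0, 0], [0, 0, 0, 2, 0, 0, 0], [0, 0, 0, 2, 0, 0, 0]],
  ],
)

```text
clock: 22.5
tool_pos: [0.4809, 0.1859, 0.2023]
eef_rot: [0.999, -0.045, -0.0, -0.0]
contact_force: [0.2, -0.0, -3.3]
opening: 0.45
finger_force: 25.0
```

Request:
move_arm(
  targets=[
    [[0, 0, 0, 1, 0, 0, 0], [0, 0, 0, 2, 0, 0, 0], [0, 0, 0, 2, 0, 0, 0]],
  ],
)

```text
clock: 22.88
tool_pos: [0.4809, 0.1859, 0.2008]
eef_rot: [0.999, -0.045, 0.0, -0.0]
contact_force: [-2.3, -0.2, 4.9]
opening: 0.453
finger_force: 25.0
```

Contact with the floor. I release and retreat.

Request:
move_arm(
  targets=[
    [[0.55, 0, 0, -1, 0, 0, 0], [0.57, 0, 0, -1, 0, 0, 0], [0.57, 0, 0, -1, 0, 0, 0], [0.57, 0, 0, -10, 0, 0, 0], [0.57, 0, 0, -25, 0, 0, 0], [0.57, 0, 0, -50, 0, 0, 0], [0.6, 0, 0, -90, 0, 0, 0], [0.65, 0, 0, -135, 0, 0, 0], [0.65, 0, 20, -150, 0, 0, 0], [0.65, 0, 70, -150, 0, 0, 0]],
  ],
)

```text
clock: 24.12
tool_pos: [0.4751, 0.1163, 0.3512]
eef_rot: [0.999, -0.043, 0.001, -0.0]
contact_force: [0.5, -0.7, 0.6]
opening: 0.65
finger_force: 0.0
```

Request:
move_arm(
  targets=[
    [[0.65, 0, 50, 0, 0, 0, 0], [0.65, 0, 100, 0, 0, 0, 0], [0.65, 0, 150, 0, 0, 0, 0], [0.65, 0, 200, 0, 0, 0, 0], [0.65, 0, 230, 0, 0, 0, 0], [0.65, 0, 230, 0, 0, 0, 0], [0.65, 0, 230, 0, 0, 0, 0]],
  ],
)

```text
clock: 25.0
tool_pos: [0.4535, -0.1122, 0.3499]
eef_rot: [0.999, -0.045, -0.001, -0.001]
contact_force: [-0.5, -0.3, -0.7]
opening: 0.651
finger_force: 0.0
```

Run:
```python
from h import *
im,ci=snap('top','top6'); cv2.imwrite('pics/crop6.png',cv2.resize(im[180:300,220:340][...,::-1],None,fx=5,fy=5,interpolation=cv2.INTER_CUBIC))
for o in rails(im[...,::-1],ci,.228):
    if 250<o[0][0]<320 and 200<o[0][1]<310: print(*o)
s=r.get_state(); print(s['tool_pos'],s['contact_force'],s['clock'])
```

```text
[268.  237.5] [0.594  0.1786] 173.4 [0.021 0.067]
[264.1 276.2] [0.4786 0.1889] 175.1 [0.021 0.04 ]
[ 0.45377211 -0.11172205  0.34989996] [-0.2469955  -0.47186048  0.28589005] 25.05
```

View pics/crop6.png

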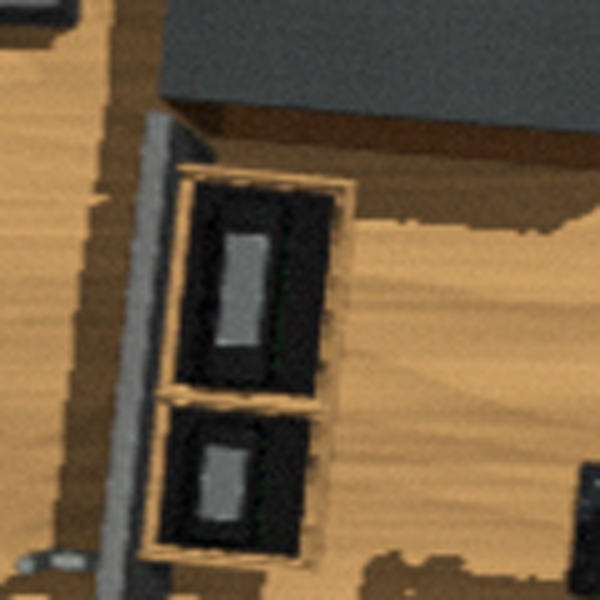

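Both packs sit in their bays, with rails at (242,290) and (224,483) in the crop. They line up with the door, and the measured centres are within about 3 mm of the bays' centres. The door is still open, so I hand the job in.

```bash
python3 -c "
from plant import r
print(r.finish_job())"
```

```text
the job is handed in; nothing more can be done
None
```

The job is handed in at about 25 s: the door was pulled open by its handle to about 92° and left there, and the last top view showed each pack in its matching bay, within about 3 mm of centre; the hand-in returned no verdict.

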